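# Index the sample carousel one hole

## Task

On the sample carousel the one tall tube stands one seat to the left or to the right of the reader. Bring it in front of the reader by turning the carousel by one hole, whichever way that takes: press the black indexing plunger in from above with the closed fingertips, turn the carousel with it, and let the plunger spring up in the next hole. Grasp and lift nothing, do not touch the tubes, leave the other things on the bench where they are, and finish clear of everything.

Things in the scene. Friction and masses are not known exactly. Their poses are not given: they have to be found in the camera images.
- base: Fixed round cream plinth, 290 mm across, 30 mm high. Origin: centre of its underside, on the carousel's vertical axis; z up, +x towards the reader (away from the robot), -x towards the plunger's first hole.
- reader (a point): Centre of the reader's dark window, 82 mm above the bench. The reader is a fixed cream tower on the plinth, 44 x 72 mm, its face 100 mm from the carousel's axis, its top 121 mm above the bench.
- start_hole (a point): Middle one of five dark index holes in the bare metal ring on the plinth's top (31 mm above the bench), 115 mm from the axis opposite the reader; here the plunger begins. The holes are 45 degrees (0.785 rad) apart on the 115 mm circle, two on either side, joined by a narrow dark slot.
- carousel (a joint): Turn of the carousel, rad: 0 at the start, positive counter-clockwise from above; holes at 0, +-0.785, +-1.571, stops at +-1.85. Locked (0.3 degrees play) while the plunger is up in a hole; with it pressed in, turns easily (about 0.5 N at the plunger).
- hub (a point): Centre of the carousel's top face, on its axis, 46 mm above the bench. Carousel: pale disc of radius 85 mm with eight raised tube seats (21 mm across, tops 70 mm above the bench) 45 degrees apart on a circle of radius 62 mm, and an ear with the plunger sticking out opposite the reader, between plinth and plunger.
- plunger (a joint): How far the plunger is pressed in, m: 0 up, 0.013 fully down. Spring: about 5 N up, 9.5 N down. Its hidden locking collar leaves the hole after 9 mm: press 10 to 13 mm. It rides on the carousel. Between holes it stays down about 8.5 mm even when let go; within about 3 mm of a hole's centre it springs up by itself and centres.
- plunger_top (a point): Centre of the flat top of the plunger's round black cap, 34 mm across, 10 mm thick, on a steel guide, 115 mm from the carousel's axis; 88 mm above the bench when up. A fingertip pressed down on it and moved in an arc about the axis takes the carousel round by friction. Nothing over 70 mm high within 80 mm.
- tube_tall: The tall tube: clear round plastic, 13 mm across, 100 mm high with its 18 mm green cap, loose in a seat (24 mm high, 1 mm clearance) 45 degrees to one side or the other of the reader. Origin at the centre of its underside, z along it. The other tubes on the carousel are alike but 68 mm high.
- read_spot (a point): Fixed point in front of the reader, 62 mm from the carousel's axis on the base's +x side, 49 mm above the bench: where the underside of a tube stands when its seat is in front of the reader.
- tube_short: A 68 mm high tube of the same kind, loose in the seat 45 degrees to the other side of the reader. Origin at the centre of its underside.
- tube_side: Another 68 mm high tube, loose in the seat 90 degrees from the reader (base +y side). Origin at the centre of its underside.
- rack: Bystander: white test-tube rack, 226 x 70 mm, 69 mm high (some tubes stand up to 96 mm), loose on the bench to the robot's right. Origin under its centre.
- bottle_a: Bystander: small white bottle, 32 mm across, 55 mm high. Origin under its centre.
- bottle_b: Bystander: a second such bottle. Origin under its centre.
- beaker: Bystander: clear plastic beaker, 70 mm across, 85 mm high. Origin under its centre.

How it is judged:
By the outcome, as a careful person would: the job done as asked, in the order asked, and still so for the second after the job is handed in, with the robot touching nothing.
It also fails if it takes over 32 s, if anything falls off the work surface, if the arm or the gripper's body presses on something with over 40 N, if the wrist force passes 120 N, or if a joint passes its speed limit or range.

## Robot

A 7-joint arm with a two-finger parallel gripper is mounted at the origin on the work surface. World frame = base frame: x ahead of the robot, y to its left, z up, the work surface at z = 0. Lengths are in m, angles in rad, forces in N, time in s.
With the tool pointing down it reaches from about 0.4 to 0.85 m from the base axis. Payload 10.4 kg.
Tool frame: the origin (TCP) lies at the very end of the fingers, on their centre line; the grasp point (between the pads) lies 19 mm behind it; z points along the fingers, y is the direction in which the jaws open and shut (so a half turn about z gives the same grasp; the last joint's range is limited). The gripper opens to 87 mm and grips with 3 to 60 N. Pads are 19 mm wide; open, the fingers measure 117 mm over their backs; the gripper's body (75 mm by 190 mm) begins 51 mm behind the grasp point.
Start: joints at [-1.232, 0.332, -0.065, 1.46, 0.022, 1.35, -0.088], TCP at [0.221, 0.585, 0.223] pointing down, gripper open.
Joint ranges: [-2.6, 2.6], [-0.5, 2.12], [-1.47, 1.34], [0.16, 2.42], [-1.27, 4.41], [0.06, 2.06], [-2.6, 2.6]. Speed limits (rad/s): [2.22, 2.22, 2.79, 2.79, 3.14, 3.14, 3.14].

## Interface

Orientations are given as a unit quaternion [x, y, z, w].
In Python, from bench import r, eyes, job gives the robot as it stands. The module is installed in compiled form; this text tells all that it offers.
- The arm moves only by the tool play_rows, never from a script. Its argument "motion" is a list of rows, each a list of 7 numbers: the shift along the tool's x, y, z as a fraction of full scale, then the turn, a rotation vector about the tool's x, y, z as a fraction of full scale, then the opening in per cent of the stroke, from 0 (shut) to 100 (fully open). A call has 1 to 5 rows; each row is the pose to reach, as a shift and turn from the pose commanded when the call began, along the tool's axes at that moment; what a row does not reach only later rows make up. Full scale, the value 1, is 0.2 m for a shift and 90 degrees for a turn. A row lasts 1/8 s, in which the tool goes at most 62.5 mm and 10.7 degrees, less where a joint would pass 70% of its speed; a pose out of reach is approached as far as the arm can. A call with a number of a shift or a turn outside -1 to 1 is refused whole. A call with a gripper value outside its range is refused whole. The fingers move at their own pace and stop on an object; "squeeze" is the grip in N (left out, the last holds). Time passes only in rows, so rows that repeat a pose let the fingers close. It gives the time, the measured TCP pose, the force and the opening at its end, in the units of the state.
- r.read_state(): the state, without advancing time (a new reading comes with each control period).
- eyes.camera(name): name is "scene" or "top"; returns a dict with "image" (420x560x3 uint8, red, green, blue), "mtx" (3x3 intrinsics, pixels), "dist" ([k1, k2, p1, p2, k3] as OpenCV has them; the pictures are not rectified), "R" (3x3) and "t" (3): a world point X has camera coordinates R X + t. Camera axes: x right, y down, z forward; pixel columns grow to the right and rows downward; lengths in m; the calibration is good to about 2 mm. A picture is of the moment at which its call begins. There is no depth.
- job.close_job(): hands the job in, once; it reports no verdict.
Trained networks look in a picture, given as the dict that the camera call returned (one of the last four; its "shot" number tells which), for a name from the list of things; names that differ only in an ending like _2 or _b are one class to them, and where a whole thing is asked for, a point or a joint stands for the part that bears it (a point fixed in the world has none). Each returns a list of dicts, best first, with "p" (0 to 1); they miss things now and then, are a little off and sometimes report something else, mostly with a low value. They report only what shows in the picture. A call takes as long as a camera call.
- eyes.regions_of(picture, label): "region" (420x560 bool, what is visible of it) and "xy" ([column, row] in pixels, amid what is visible of it).
- eyes.landmark_of(picture, label): "xy" ([column, row] in pixels: a listed point, or the origin of a listed thing).
The state is a dict: "time": time; "joint_positions": joint angles; "joint_vel": joint speeds; "joint_torque": joint torques, N m; "ee_pos": TCP position; "eef_rot": TCP orientation; "ft_force": force on the tool from outside, world axes, zero at the start; "torque": the same for the moment, N m; "width": finger opening in m.
Only numpy, scipy, OpenCV 4.12 (cv2) and the standard library are available. Lean on these libraries where they do the work, as an engineer would, in place of code of your own. Each camera call takes 0.05 s, during which the arm holds its last target. There are 200 camera calls.

## Working session

There is one attempt and no reset: what is moved stays moved. The work goes in short steps, Python scripts to look and compute and a tool call to move; the robot and the scene stay as the last step left them, time stands still between calls to the robot, and variables do not carry over. Pictures are saved under pics/ and viewed, about 8 in all and at most 12, crops included, and the job is handed in when it is done.

Besides the shell and the picture viewer there is one more tool, called after ">>>" as name(argument=value, ...), one argument or row to a line, values as JSON. play_rows: Moves the arm, as the interface text tells. Shift numbers are shares of 0.2 m and turn numbers shares of 90 degrees, none past 1 either way. Its arguments: {"type":"object","properties":{"motion":{"type":"array","items":{"type":"array","items":{"type":"number"}}},"squeeze":{"type":"number"}},"required":["motion"]}

```bash
mkdir -p pics
cat > h.py <<'E'
import numpy as np, cv2
from bench import r, eyes, job
def ray(c,xy):
    u=cv2.undistortPoints(np.array([[xy]],float),np.array(c["mtx"]),np.array(c["dist"]))[0,0]
    R=np.array(c["R"]);t=np.array(c["t"])
    return -R.T@t, R.T@np.array([u[0],u[1],1.])
def atz(c,xy,z):
    o,d=ray(c,xy); return o+d*(z-o[2])/d[2]
def tri(a,b):
    A=[];B=[]
    for o,d in (a,b):
        d=d/np.linalg.norm(d);P=np.eye(3)-np.outer(d,d);A.append(P);B.append(P@o)
    return np.linalg.lstsq(np.vstack(A),np.hstack(B),rcond=None)[0]
E
python3 - <<'E'
from h import *
np.set_printoptions(precision=4,suppress=True)
Z=dict(base=0,reader=.082,start_hole=.031,hub=.046,plunger_top=.088,tube_tall=.049,tube_short=.049,tube_side=.049,read_spot=.049,rack=0,bottle_a=0,beaker=0)
C={n:eyes.camera(n) for n in("scene","top")}
for n,c in C.items():
    cv2.imwrite(f"pics/{n}0.png",c["image"][:,:,::-1])
    for l,z in Z.items():
        for k in eyes.landmark_of(c,l)[:2]: print(n,l,round(k["p"],2),np.round(k["xy"],1),atz(c,k["xy"],z)[:2])
s=r.read_state();print(s["time"],s["ee_pos"],s["eef_rot"],s["width"])
E
```

```text
scene base 0.71 [246.1 227.9] [ 0.5854 -0.068 ]
scene reader 0.57 [221.  223.1] [ 0.6895 -0.0434]
scene reader 0.45 [245.6 226. ] [0.6532 0.0148]
scene start_hole 0.69 [258.8 202.9] [ 0.4985 -0.1047]
scene start_hole 0.23 [371.  286.1] [0.5678 0.3588]
scene hub 0.69 [243.5 212.5] [ 0.5802 -0.081 ]
scene hub 0.52 [220.3 218.7] [ 0.6468 -0.1054]
scene plunger_top 0.65 [260.8 185.5] [ 0.4871 -0.1041]
scene tube_tall 0.56 [217.6 220.2] [ 0.6593 -0.1014]
scene tube_short 0.39 [245.9 226.1] [ 0.6235 -0.021 ]
scene tube_side 0.57 [242.7 215.8] [ 0.5959 -0.0661]
scene tube_side 0.49 [259.3 218.6] [ 0.573  -0.0208]
scene read_spot 0.63 [229.1 225.8] [ 0.6546 -0.0562]
scene rack 0.96 [178.6 190.4] [ 0.5975 -0.3992]
scene bottle_a 0.65 [366.5 285.2] [0.5433 0.3316]
scene bottle_a 0.54 [356.8 313.8] [0.6363 0.3714]
scene beaker 0.68 [404.  272.7] [0.4402 0.3737]
top base 0.62 [315.  189.4] [ 0.5964 -0.0681]
top reader 0.71 [306.1 149.1] [ 0.689  -0.0418]
top start_hole 0.83 [330.2 226.5] [ 0.4886 -0.104 ]
top hub 0.98 [316.1 183.3] [ 0.6041 -0.0683]
top plunger_top 0.72 [291.3 195.5] [ 0.5644 -0.0004]
top plunger_top 0.43 [330.  228.9] [ 0.4761 -0.0975]
top tube_tall 0.54 [326.6 164.1] [ 0.6558 -0.0978]
top tube_short 0.53 [296.2 174.9] [ 0.6274 -0.0152]
top tube_side 0.62 [292.6 192.7] [ 0.579  -0.0046]
top read_spot 0.64 [303.6 164.9] [ 0.6546 -0.0357]
top rack 0.57 [449.  199.4] [ 0.5621 -0.4398]
top bottle_a 0.65 [160.3 176.2] [0.6412 0.363 ]
top bottle_a 0.46 [164.9 211.7] [0.5407 0.3479]
top beaker 0.64 [153. 247.] [0.4438 0.3783]
1.3 [0.2212 0.5845 0.2226] [0.1799 0.9837 0.     0.    ] 0.08704268114502026
```

Run:
```python
import cv2
t=cv2.imread("pics/top0.png")[110:270,230:400];s=cv2.imread("pics/scene0.png")[150:270,170:310]
a=cv2.resize(t,None,fx=2.5*1.0,fy=2.5);b=cv2.resize(s,None,fx=2.6,fy=2.6)
import numpy as np
o=np.zeros((400,800,3),np.uint8);o[:a.shape[0],:a.shape[1]]=a;o[:b.shape[0],430:430+b.shape[1]]=b
cv2.imwrite("pics/c0.png",o)
```

```text
(no output)
```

View pics/c0.png

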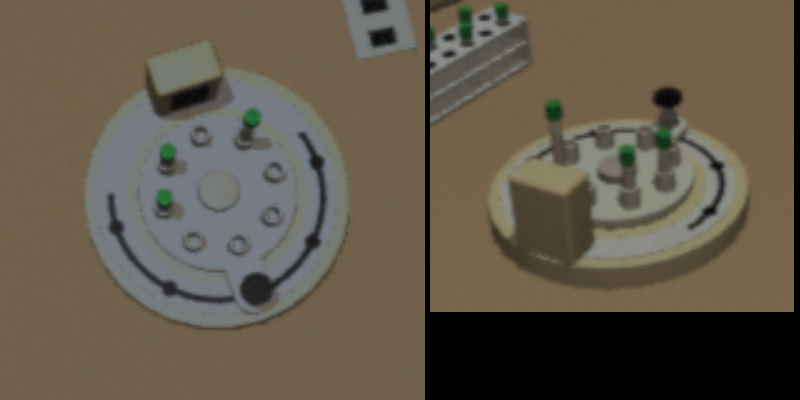

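View pics/top0.png

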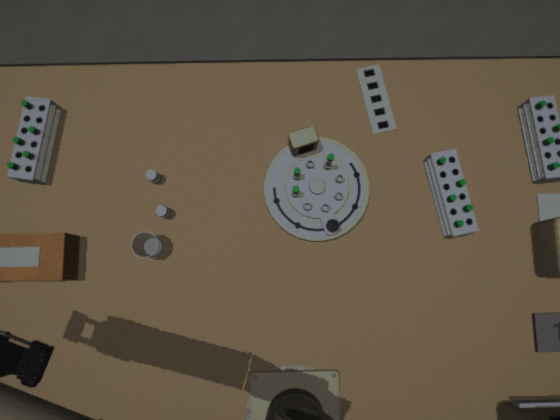

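The top view shows the reader at about (304,140), the tall tube at (330,158), to its right (clockwise), and the plunger cap at (333,225). The carousel must therefore turn +45° (CCW), which moves the plunger toward -y. Next I refine the geometry.

Run:
```python
from h import *
from scipy.optimize import least_squares
np.set_printoptions(precision=4,suppress=True)
C={n:eyes.camera(n) for n in("scene","top")}
c=C["top"];g=cv2.cvtColor(c["image"],cv2.COLOR_RGB2GRAY).astype(float)
H=[]
for p in [(116,227),(170,289),(312,241),(317,161)]:
    x,y=p[0]/2.5+230,p[1]/2.5+110
    for _ in range(4):
        Y,X=np.mgrid[int(round(y))-3:int(round(y))+4,int(round(x))-3:int(round(x))+4]
        w=np.clip(110-g[Y,X],0,None)**2; x,y=(w*X).sum()/w.sum(),(w*Y).sum()/w.sum()
    H.append(atz(c,(x,y),.031)[:2]); print((x,y),H[-1])
H=np.array(H);A=np.array([90,45,-45,-90])[[3,2,1,0]]*np.pi/180
# order image-left(+y) first: clockwise of start = negative carousel angle
def f(q):
    a=q[2]+np.pi+A; return (np.c_[q[0]+.115*np.cos(a),q[1]+.115*np.sin(a)]-H).ravel()
s=least_squares(f,[.6,-.068,.3]);print("axis,yaw",s.x,"res mm",s.fun*1e3)
q=s.x;print("plunger pred",q[:2]-.115*np.array([np.cos(q[2]),np.sin(q[2])]))
P=[]
for n,c in C.items():
    R=eyes.regions_of(c,"plunger_top")
    for k in R[:2]: print(n,k["p"],k["xy"],k["region"].sum())
    g=cv2.cvtColor(c["image"],cv2.COLOR_RGB2GRAY)
    x0,y0=(333,225) if n=="top" else (260,187)
    m=np.zeros_like(g);m[y0-12:y0+12,x0-12:x0+12]=(g[y0-12:y0+12,x0-12:x0+12]<35)
    _,lab,st,ce=cv2.connectedComponentsWithStats(m);i=1+st[1:,4].argmax();print(n,"blob",ce[i],st[i]);P.append(ray(c,ce[i]))
    print(" at .083",atz(c,ce[i],.083))
print("tri",tri(*P))
for n,c in C.items():
    R=eyes.regions_of(c,"base")[0]["region"].astype(np.uint8)
    h=cv2.convexHull(max(cv2.findContours(R,0,1)[0],key=cv2.contourArea))[:,0]
    W=np.array([atz(c,p.astype(float),.03)[:2] for p in h]);print(n,"base circle",cv2.minEnclosingCircle(W.astype(np.float32)))
```

```text
(np.float64(276.15666334585023), np.float64(200.7029121005441)) [0.5611 0.0399]
(np.float64(297.59667059903), np.float64(225.0334542170956)) [ 0.494  -0.0167]
(np.float64(354.5134069446632), np.float64(206.09561306805256)) [ 0.5428 -0.1714]
(np.float64(356.13755174452984), np.float64(174.21549970431698)) [ 0.6307 -0.1793]
axis,yaw [ 0.5959 -0.0696  0.3066] res mm [ 0.1171  0.1783 -0.1437  0.0716  0.1248 -0.2898 -0.0982  0.04  ]
plunger pred [ 0.4863 -0.1043]
scene 0.41 [260.4, 185.4] 63
scene blob [260.9492 187.2542] [257 184   9   8  59]
 at .083 [ 0.4883 -0.1025  0.083 ]
top 0.48 [332.5, 227.0] 128
top blob [333.9048 223.4286] [329 220  12   9  42]
 at .083 [ 0.4906 -0.1085  0.083 ]
tri [ 0.4887 -0.1065  0.0821]
scene base circle ((0.5738986730575562, -0.072618268430233), 0.19847844541072845)
top base circle ((0.6096834540367126, -0.06901323050260544), 0.16068510711193085)
```

>>> play_rows(
  motion=[
    [-0.16,-0.18,0,0,0,0,0],
    [-0.32,-0.36,0,0,0,0,0],
    [-0.48,-0.54,0,0,0,0,0],
    [-0.64,-0.72,0,0,0,0,0],
    [-0.8,-0.9,0,0,0,0,0],
  ],
  squeeze=10,
)

```text
time: 2.22
ee_pos: [0.3076, 0.3581, 0.2227]
eef_rot: [0.18, 0.984, 0.0, 0.0]
ft_force: [0.4, -0.2, 0.0]
width: 0.0449
```

>>> play_rows(
  motion=[
    [-0.16,-0.18,0,0,0,0,0],
    [-0.32,-0.36,0,0,0,0,0],
    [-0.48,-0.54,0,0,0,0,0],
    [-0.64,-0.72,0,0,0,0,0],
    [-0.8,-0.9,0,0,0,0,0],
  ],
)

```text
time: 2.85
ee_pos: [0.3935, 0.1331, 0.2228]
eef_rot: [0.18, 0.984, 0.0, 0.0]
ft_force: [1.1, 0.9, -0.2]
width: 0.0019
```

>>> play_rows(
  motion=[
    [-0.16,-0.18,0,0,0,0,0],
    [-0.32,-0.36,0,0,0,0,0],
    [-0.48,-0.54,0,0,0,0,0],
    [-0.64,-0.72,0,0,0,0,0],
    [-0.8,-0.9,0,0,0,0,0],
  ],
)

```text
time: 3.48
ee_pos: [0.4795, -0.0918, 0.2229]
eef_rot: [0.18, 0.984, 0.0, 0.0]
ft_force: [0.8, 0.4, -0.5]
width: 0.0006
```

>>> play_rows(
  motion=[
    [-0.05,-0.045,0.2,0,0,0,0],
    [-0.05,-0.045,0.4,0,0,0,0],
    [-0.05,-0.045,0.55,0,0,0,0],
    [-0.05,-0.045,0.6,0,0,0,0],
    [-0.05,-0.045,0.6,0,0,0,0],
  ],
)

```text
time: 4.1
ee_pos: [0.4853, -0.1024, 0.1028]
eef_rot: [0.18, 0.984, -0.0, -0.0]
ft_force: [0.6, -0.6, 0.4]
width: 0.0004
```

Run:
```python
from h import *
print(r.read_state()["ee_pos"],r.read_state()["time"])
o=[]
for n,(x,y) in (("top",(333,225)),("scene",(260,187))):
    g=eyes.camera(n)["image"][y-30:y+30,x-30:x+30,::-1];o.append(cv2.resize(g,(400,400),interpolation=2))
cv2.imwrite("pics/c1.png",np.hstack(o))
```

```text
[ 0.48525104 -0.1023519   0.10280145] 4.1
```

View pics/c1.png

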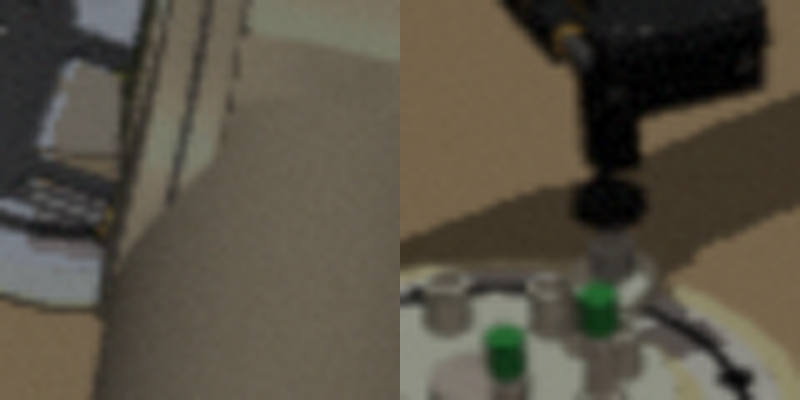

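The scene view shows the closed fingertips centred right above the cap (crop about (610,165) over (610,200)). Pressing now.

>>> play_rows(
  motion=[
    [-0.008,-0.008,0.05,0,0,0,0],
    [-0.008,-0.008,0.075,0,0,0,0],
    [-0.008,-0.008,0.1,0,0,0,0],
    [-0.008,-0.008,0.12,0,0,0,0],
    [-0.008,-0.008,0.13,0,0,0,0],
  ],
)

```text
time: 4.82
ee_pos: [0.4863, -0.1046, 0.0768]
eef_rot: [0.18, 0.984, 0.0, 0.0]
ft_force: [-2.2, -0.5, 8.6]
width: -0.0001
```

>>> play_rows(
  motion=[
    [0,0,0,0,0,0,0],
    [0,0,0,0,0,0,0],
  ],
)

```text
time: 5.08
ee_pos: [0.4864, -0.1046, 0.0769]
eef_rot: [0.18, 0.984, 0.0, 0.0]
ft_force: [-1.9, -0.8, 8.0]
width: 0.0008
```

Run:
```python
from h import *
s=r.read_state();print(np.round(s["joint_positions"],3))
th=np.arctan2(.9353,.3539) # tool y heading
c=np.array([.5959,-.0696]);p=np.array([.4863,-.1043])
tx=np.array([-.9353,.3539]);ty=np.array([.3539,.9353])
for d in np.arange(2.25,46,2.25):
    a=np.radians(d);R=np.array([[np.cos(a),-np.sin(a)],[np.sin(a),np.cos(a)]])
    v=c+R@(p-c)-p
    print(d,np.round([v@tx/.2,v@ty/.2],4),round(-d/90,4), c+R@(p-c))
```

```text
[-0.493  0.22   0.682  1.99  -0.166  0.986  1.478]
2.25 [-0.0143 -0.0174] -0.025 [ 0.48774681 -0.10857612]
4.5 [-0.0293 -0.0343] -0.05 [ 0.48936039 -0.11279215]
6.75 [-0.045  -0.0506] -0.075 [ 0.49113824 -0.11694157]
9.0 [-0.0613 -0.0662] -0.1 [ 0.49307763 -0.121018  ]
11.25 [-0.0782 -0.0812] -0.125 [ 0.49517557 -0.12501515]
13.5 [-0.0956 -0.0955] -0.15 [ 0.49742881 -0.12892685]
15.75 [-0.1136 -0.1091] -0.175 [ 0.49983389 -0.13274707]
18.0 [-0.1322 -0.122 ] -0.2 [ 0.5023871  -0.13646992]
20.25 [-0.1512 -0.1341] -0.225 [ 0.50508449 -0.14008967]
22.5 [-0.1707 -0.1455] -0.25 [ 0.50792192 -0.14360072]
24.75 [-0.1906 -0.1562] -0.275 [ 0.510895   -0.14699768]
27.0 [-0.2109 -0.166 ] -0.3 [ 0.51399916 -0.15027529]
29.25 [-0.2316 -0.175 ] -0.325 [ 0.51722959 -0.1534285 ]
31.5 [-0.2526 -0.1832] -0.35 [ 0.52058134 -0.15645246]
33.75 [-0.2739 -0.1906] -0.375 [ 0.52404922 -0.15934249]
36.0 [-0.2955 -0.1971] -0.4 [ 0.52762789 -0.16209415]
38.25 [-0.3174 -0.2028] -0.425 [ 0.53131182 -0.16470319]
40.5 [-0.3394 -0.2076] -0.45 [ 0.53509535 -0.16716559]
42.75 [-0.3617 -0.2116] -0.475 [ 0.53897264 -0.16947755]
45.0 [-0.384  -0.2147] -0.5 [ 0.5429377  -0.17163551]
```

>>> play_rows(
  motion=[
    [0,0,0.004,0,0,0,0],
    [-0.0143,-0.0174,0.004,0,0,-0.025,0],
    [-0.0293,-0.0343,0.004,0,0,-0.05,0],
    [-0.045,-0.0506,0.004,0,0,-0.075,0],
    [-0.0613,-0.0662,0.004,0,0,-0.1,0],
  ],
)

```text
time: 5.7
ee_pos: [0.4932, -0.1216, 0.0762]
eef_rot: [0.102, 0.995, 0.0, 0.0]
ft_force: [-2.5, -0.7, 8.3]
width: 0.0008
```

Run:
```python
from h import *
s=r.read_state();print(np.round(s["joint_positions"],3),s["ft_force"])
c=eyes.camera("scene");u,v=250,195
cv2.imwrite("pics/c2.png",cv2.resize(c["image"][v-50:v+50,u-60:u+60,::-1],None,fx=5,fy=5,interpolation=2))
```

```text
[-0.438  0.245  0.664  1.964 -0.18   0.99   1.677] [-2.45735589 -0.74883419  8.29505389]
```

View pics/c2.png

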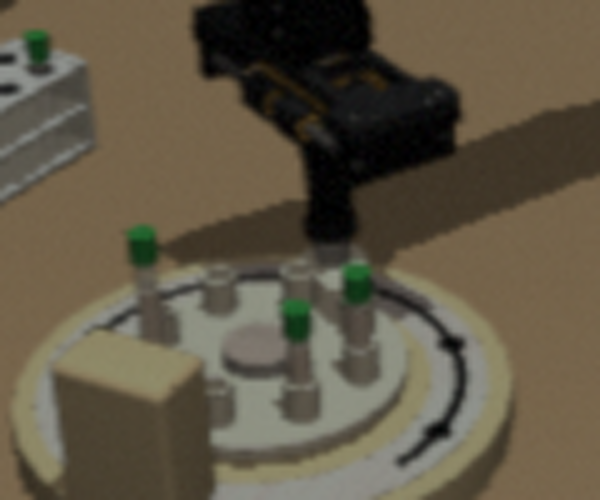

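>>> play_rows(
  motion=[
    [-0.0143,-0.0174,0,0,0,-0.025,0],
    [-0.0293,-0.0343,0,0,0,-0.05,0],
    [-0.045,-0.0506,0,0,0,-0.075,0],
    [-0.0613,-0.0662,0,0,0,-0.1,0],
    [-0.0782,-0.0812,0,0,0,-0.125,0],
  ],
)

```text
time: 6.38
ee_pos: [0.5053, -0.1408, 0.0762]
eef_rot: [0.004, 1.0, -0.0, 0.0]
ft_force: [-1.8, -1.9, 8.4]
width: 0.0007
```

>>> play_rows(
  motion=[
    [-0.0143,-0.0174,0,0,0,-0.025,0],
    [-0.0293,-0.0343,0,0,0,-0.05,0],
    [-0.045,-0.0506,0,0,0,-0.075,0],
    [-0.0613,-0.0662,0,0,0,-0.1,0],
    [-0.0782,-0.0812,0,0,0,-0.125,0],
  ],
)

```text
time: 7.0
ee_pos: [0.5208, -0.1574, 0.0763]
eef_rot: [-0.094, 0.996, -0.0, 0.0]
ft_force: [-2.1, -0.7, 8.1]
width: 0.0005
```

>>> play_rows(
  motion=[
    [-0.0143,-0.0174,0,0,0,0,0],
    [-0.0293,-0.0343,0,0,0,0,0],
    [-0.045,-0.0506,0,0,0,0,0],
    [-0.0613,-0.0662,0,0,0,0,0],
    [-0.0782,-0.0812,0,0,0,0,0],
  ],
)

```text
time: 7.62
ee_pos: [0.5396, -0.1701, 0.0764]
eef_rot: [-0.094, 0.996, -0.0, 0.001]
ft_force: [-1.4, -0.5, 8.4]
width: 0.0004
```

Run:
```python
from h import *
s=r.read_state();print(np.round(s["joint_positions"],3),s["ee_pos"],s["eef_rot"],s["ft_force"])
p=s["ee_pos"][:2]-np.array([.5959,-.0696]);print(np.hypot(*p),np.degrees(np.arctan2(*p[::-1])-.3066-np.pi)%360)
from scipy.spatial.transform import Rotation as Ro
T=np.array([.5429,-.1716])-s["ee_pos"][:2];print(Ro.from_quat(s["eef_rot"]).inv().apply([*T,0])/.2)
```

```text
[-0.272  0.37   0.597  1.815 -0.24   1.027  2.177] [ 0.53956752 -0.17009075  0.07643572] [-9.37888353e-02  9.95591844e-01 -2.04815244e-04  7.02529321e-04] [-1.36547833 -0.54164008  8.42146392]
0.11520303320846773 43.15926717233032
[-1.49599702e-02 -1.05252046e-02  2.60317000e-05]
```

>>> play_rows(
  motion=[
    [-0.008,-0.0055,0,0,0,0,0],
    [-0.015,-0.0105,0,0,0,0,0],
    [-0.015,-0.0105,0,0,0,0,0],
  ],
)

```text
time: 8.0
ee_pos: [0.543, -0.1719, 0.0765]
eef_rot: [-0.094, 0.996, -0.0, 0.001]
ft_force: [-0.0, -2.0, 7.9]
width: 0.0006
```

>>> play_rows(
  motion=[
    [0,0,-0.02,0,0,0,0],
    [0,0,-0.04,0,0,0,0],
    [0,0,-0.05,0,0,0,0],
    [0,0,-0.05,0,0,0,0],
  ],
)

```text
time: 8.5
ee_pos: [0.5428, -0.1717, 0.0863]
eef_rot: [-0.094, 0.996, -0.0, 0.001]
ft_force: [0.4, -2.4, 5.3]
width: 0.0005
```

Run:
```python
from h import *
s=r.read_state();print(s["ee_pos"],s["ft_force"])
c=eyes.camera("scene");u,v=250,195
cv2.imwrite("pics/c3.png",cv2.resize(c["image"][v-50:v+50,u-60:u+60,::-1],None,fx=5,fy=5,interpolation=2))
```

```text
[ 0.5427982  -0.17172093  0.08632912] [ 0.43339463 -2.36614495  5.30314639]
```

View pics/c3.png

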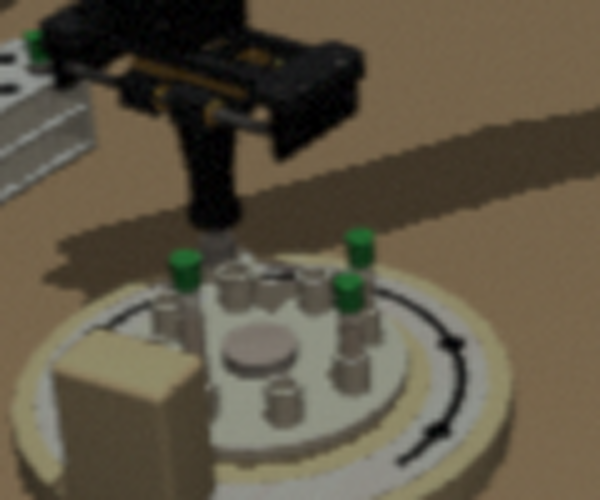

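The plunger followed the finger up to z = 0.086 still pushing 5 N, so it is in the hole. The tall tube (crop (185,270)) stands behind the reader's face. Lifting clear.

>>> play_rows(
  motion=[
    [0,0,-0.03,0,0,0,0],
    [0,0,-0.1,0,0,0,0],
    [0,0,-0.3,0,0,0,0],
    [0,0,-0.5,0,0,0,0],
    [0,0,-0.7,0,0,0,0],
  ],
)

```text
time: 9.18
ee_pos: [0.5418, -0.1709, 0.2277]
eef_rot: [-0.094, 0.996, 0.0, 0.0]
ft_force: [1.0, -0.1, 0.2]
width: 0.0006
```

>>> play_rows(
  motion=[
    [0.2,0.2,0,0,0,0,0],
    [0.4,0.4,0,0,0,0,0],
    [0.5,0.6,0,0,0,0,0],
    [0.5,0.8,0,0,0,0,0],
    [0.5,1,0,0,0,0,0],
  ],
)

```text
time: 9.8
ee_pos: [0.4058, 0.0078, 0.2266]
eef_rot: [-0.094, 0.996, 0.0, 0.001]
ft_force: [0.9, 0.3, -0.5]
width: 0.0004
```

>>> play_rows(
  motion=[
    [0,0.2,0,0,0,0,0],
    [0,0.4,0,0,0,0,0],
    [0,0.6,0,0,0,0,0],
    [0,0.8,0,0,0,0,0],
    [0,0.8,0,0,0,0,0],
  ],
)

```text
time: 10.42
ee_pos: [0.3757, 0.1661, 0.2262]
eef_rot: [-0.096, 0.995, -0.0, 0.0]
ft_force: [-0.6, -0.8, -0.1]
width: 0.0008
```

Run:
```python
from h import *
np.set_printoptions(precision=4,suppress=True)
s=r.read_state();print(s["ee_pos"],s["ft_force"],s["time"],s["joint_vel"])
t=eyes.camera("top");c=eyes.camera("scene")
for l,z in dict(plunger_top=.088,tube_tall=.049,rack=0,bottle_a=0,beaker=0).items():
  for n,k in (("top",t),("scene",c)):
    print(n,l,[(round(q["p"],2),atz(k,q["xy"],z)[:2]) for q in eyes.landmark_of(k,l)[:2]])
a=cv2.resize(t["image"][110:270,230:390,::-1],(400,400),interpolation=2);b=cv2.resize(c["image"][145:245,190:290,::-1],(400,400),interpolation=2)
cv2.imwrite("pics/c4.png",np.hstack([a,b]))
```

```text
[0.3757 0.1661 0.2262] [-0.6296 -0.7988 -0.1396] 10.425 [ 0.0318 -0.0133  0.0616  0.012   0.0248  0.0054  0.04  ]
top plunger_top [(0.74, array([ 0.5619, -0.4058])), (0.47, array([ 0.5364, -0.1734]))]
scene plunger_top [(0.39, array([ 0.5337, -0.1824]))]
top tube_tall [(0.42, array([ 0.6607, -0.0515]))]
scene tube_tall [(0.53, array([ 0.6613, -0.0606]))]
top rack [(0.84, array([ 0.5723, -0.4338])), (0.25, array([ 0.7108, -0.0412]))]
scene rack [(0.85, array([ 0.578 , -0.4188]))]
top bottle_a [(0.73, array([0.5368, 0.35  ])), (0.63, array([0.6395, 0.3663]))]
scene bottle_a [(0.81, array([0.6427, 0.3723])), (0.65, array([0.5439, 0.3413]))]
top beaker [(0.64, array([ 0.6122, -0.0732])), (0.59, array([0.4481, 0.3743]))]
scene beaker [(0.88, array([0.4593, 0.3766])), (0.42, array([ 0.6147, -0.1067]))]
```

View pics/c4.png

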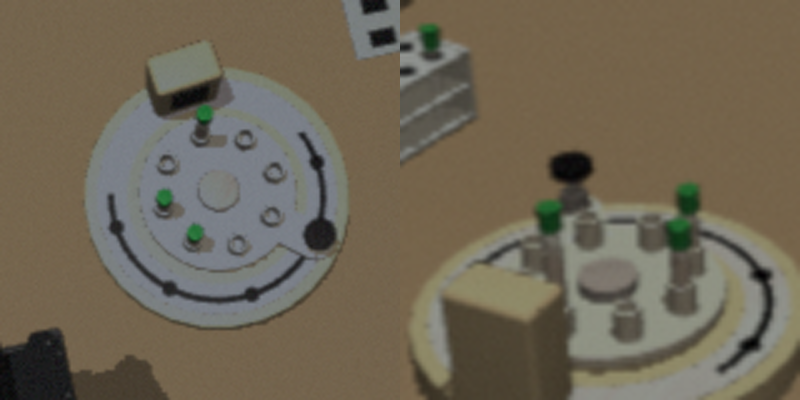

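The tall tube (left crop (203,118)) stands right in front of the reader window. The cap (320,235) is up over the next hole, and the bystanders are unmoved.

>>> play_rows(
  motion=[
    [0,0,0,0,0,0,0],
    [0,0,0,0,0,0,0],
    [0,0,0,0,0,0,0],
  ],
)

```text
time: 11.4
ee_pos: [0.3766, 0.1639, 0.2257]
eef_rot: [-0.094, 0.996, 0.0, -0.0]
ft_force: [-0.6, 0.1, 0.2]
width: 0.0006
```

```bash
python3 -c "
from bench import job;print(job.close_job())"
```

```text
the job is handed in; nothing more can be done
None
```

The tall tube is now in front of the reader, and the job was handed in at about 11.4 s of the 32 s allowed. It stood one seat clockwise of the reader, so I pressed the plunger in about 11–12 mm (about 8 N) with the closed fingertips. I then turned the carousel +45° (counter-clockwise) and let the plunger spring up in the next hole.

**Plunger:** as the fingers rose it followed them up past the 8.5 mm rest depth, to within about 2 mm of fully up, still pushing about 5 N. The last pictures show its cap raised over the next hole.

**Tube:** the final estimates were (0.661, -0.052) from the top camera and (0.661, -0.061) from the scene camera. The read spot works out to about (0.655, -0.051), so the cameras agree to 6–12 mm, which is coarse, but the picture shows the tube in front of the reader.

**Surroundings:** the bottles and beaker stand where they were. The rack estimates differ by up to about 2 cm between looks, as they already did before I moved, and the rack looks unmoved in the pictures. The arm ended clear, with about 0 N on the tool.

**Check that disagreed:** the network's best "plunger_top" hit in the final top view, at (0.56, -0.41), was a false match on the rack. Likewise its top "beaker" hit there was on the carousel. The second hit was the right one in each case.

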